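# Extractor on, then hold up the heaviest glaze tin

## Task

Throw the isolator lever fully over to switch the dust extractor on before you lift any of the three closed glaze tins. Then heft the tins against one another to find the heaviest by feel, standing the lighter ones back upright on the plywood board without dropping them, and finish with the heaviest in the gripper: hold it upright and still at least 15 cm above the board and do not put it down. Keep the tins from tipping and leave the pitcher, egg cup, pestle and ring where they are.

Things in the scene. Friction and masses are not known exactly. Their poses are not given: they have to be found in the camera images.
- tin_a: One of three identical-looking closed round steel tins: 57 mm diameter all the way up (lid, the top 13 mm, is flush), 100 mm tall, solid contents. Grip across it from above, about 75 mm over its foot, so the gripper clears the lid. Origin at the centre of its underside, z up its axis. Each weighs 0.2 to 0.75 kg; one is heavier than the other two by at least 0.18 kg, which cannot be seen.
- tin_b: One of three identical-looking closed round steel tins: 57 mm diameter all the way up (lid, the top 13 mm, is flush), 100 mm tall, solid contents. Grip across it from above, about 75 mm over its foot, so the gripper clears the lid. Origin at the centre of its underside, z up its axis. Each weighs 0.2 to 0.75 kg; one is heavier than the other two by at least 0.18 kg, which cannot be seen.
- tin_c: One of three identical-looking closed round steel tins: 57 mm diameter all the way up (lid, the top 13 mm, is flush), 100 mm tall, solid contents. Grip across it from above, about 75 mm over its foot, so the gripper clears the lid. Origin at the centre of its underside, z up its axis. Each weighs 0.2 to 0.75 kg; one is heavier than the other two by at least 0.18 kg, which cannot be seen.
- board: Plywood ware board, 140 mm (its x) by 420 mm (its y) by 18 mm thick, fixed, on which the three tins stand in a row along its y, about 140 mm apart. Origin at the centre of its underside, so tins stand at z = 18 mm in its frame.
- isolator: Fixed grey isolator box of the dust extractor, 100 mm (its x) by 80 mm (its y) by 45 mm tall, with two dark cheeks on top (to 73 mm) that carry the lever's pivot. Origin at the centre of its underside. The pivot line is parallel to its y, 60 mm above the origin. The lever swings in its x-z plane.
- throw (a joint): Angle of the isolator's throw lever (rad): 0 is off, leaning 0.55 rad from upright to the box's -x side; 1.10 is on, leaning 0.55 rad to its +x side; 0.55 is upright. It flops by its own weight to the nearer stop and rests there (needs under 2 N at the handle).
- throw_tip (a point): Top end of the lever: 88 mm from the pivot. The top 42 mm is a black round handle of 24 mm diameter. The top is about 135 mm above the work surface at either stop and 148 mm when upright.
- pitcher: Honey-glazed pitcher, 100 mm diameter, 150 mm tall, with a side handle; bystander. Origin at the centre of its underside.
- egg_cup: Bisque egg cup, 50 mm diameter, 60 mm tall; bystander. Origin at the centre of its underside.
- pestle: Marble pestle lying down, 131 mm long along its y, 36 mm thick; bystander. Origin under its middle.
- dip_ring: Flat aluminium dipping ring, 104 mm outside diameter, 14 mm high; bystander. Origin at the centre of its underside.
Things that resemble listed ones, but are neither listed nor needed, are in the scene too. Leave any green look-alike of the tin_b alone.

How it is judged:
On the way, in this order (a step that is already met when the one before it is completed fails the run):
1. the isolator lever is thrown fully on (value of joint throw above 0.95 rad), for 0.2 s.
2. for comparison at least one tin is lifted clear in the fingers while a heavier one (over 4.9 N) still stands on the board (((z of tin_a in the frame of board above 0.028 m and contact force between tin_a and the fingers above 1 N and contact force between any of tin_b, tin_c and board above 4.9 N) or (z of tin_b in the frame of board above 0.028 m and contact force between tin_b and the fingers above 1 N and contact force between any of tin_a, tin_c and board above 4.9 N) or (z of tin_c in the frame of board above 0.028 m and contact force between tin_c and the fingers above 1 N and contact force between any of tin_a, tin_b and board above 4.9 N))), for 0.2 s.
3. the heaviest tin is held up in the fingers, both lighter ones (under 4.9 N) standing on the board (((z of tin_a in the frame of board above 0.138 m and contact force between tin_a and the fingers above 1 N and contact force between tin_b and board between 1.2 and 4.9 N and contact force between tin_c and board between 1.2 and 4.9 N) or (z of tin_b in the frame of board above 0.138 m and contact force between tin_b and the fingers above 1 N and contact force between tin_a and board between 1.2 and 4.9 N and contact force between tin_c and board between 1.2 and 4.9 N) or (z of tin_c in the frame of board above 0.138 m and contact force between tin_c and the fingers above 1 N and contact force between tin_a and board between 1.2 and 4.9 N and contact force between tin_b and board between 1.2 and 4.9 N))), for 0.2 s.
At the end, for the whole second after the job is handed in: Lever on (above 0.95 rad); heaviest tin held in the fingers, underside 12 cm or more above the board top, within 0.3 rad of upright, slower than 0.04 m/s, nothing else carrying it; both lighter tins upright (0.1 rad), at rest on the board, untouched by the fingers (value of joint throw above 0.95 rad and ((z of tin_a in the frame of board above 0.138 m and contact force between tin_a and the fingers above 1 N and contact force between tin_b and board between 1.2 and 4.9 N and contact force between tin_c and board between 1.2 and 4.9 N and angle between tin_a's own z axis and vertical below 0.3 rad and linear speed of tin_a below 0.04 m/s and contact force between tin_a and board below 0.2 N and contact force between tin_a and isolator below 0.2 N and contact force between tin_a and tin_b below 0.2 N and contact force between tin_a and tin_c below 0.2 N and contact force between tin_a and pitcher below 0.2 N and z of tin_b in the frame of board between 0.014 and 0.023 m and angle between each of tin_b, tin_c's own z axis and vertical below 0.1 rad and linear speed of each of tin_b, tin_c below 0.02 m/s and contact force between each of tin_b, tin_c and the fingers below 0.3 N and z of tin_c in the frame of board between 0.014 and 0.023 m) or (z of tin_b in the frame of board above 0.138 m and contact force between tin_b and the fingers above 1 N and contact force between tin_a and board between 1.2 and 4.9 N and contact force between tin_c and board between 1.2 and 4.9 N and angle between tin_b's own z axis and vertical below 0.3 rad and linear speed of tin_b below 0.04 m/s and contact force between tin_b and board below 0.2 N and contact force between tin_b and isolator below 0.2 N and contact force between tin_b and tin_a below 0.2 N and contact force between tin_b and tin_c below 0.2 N and contact force between tin_b and pitcher below 0.2 N and z of tin_a in the frame of board between 0.014 and 0.023 m and angle between each of tin_a, tin_c's own z axis and vertical below 0.1 rad and linear speed of each of tin_a, tin_c below 0.02 m/s and contact force between each of tin_a, tin_c and the fingers below 0.3 N and z of tin_c in the frame of board between 0.014 and 0.023 m) or (z of tin_c in the frame of board above 0.138 m and contact force between tin_c and the fingers above 1 N and contact force between tin_a and board between 1.2 and 4.9 N and contact force between tin_b and board between 1.2 and 4.9 N and angle between tin_c's own z axis and vertical below 0.3 rad and linear speed of tin_c below 0.04 m/s and contact force between tin_c and board below 0.2 N and contact force between tin_c and isolator below 0.2 N and contact force between tin_c and tin_a below 0.2 N and contact force between tin_c and tin_b below 0.2 N and contact force between tin_c and pitcher below 0.2 N and z of tin_a in the frame of board between 0.014 and 0.023 m and angle between each of tin_a, tin_b's own z axis and vertical below 0.1 rad and linear speed of each of tin_a, tin_b below 0.02 m/s and contact force between each of tin_a, tin_b and the fingers below 0.3 N and z of tin_b in the frame of board between 0.014 and 0.023 m))); the arm keeps its last pose, push and grip.
It fails at once if a tin is lifted while the extractor is off (value of joint throw below 0.8 rad and z of any of tin_a, tin_b, tin_c in the frame of board above 0.026 m).
It fails at once if a tin is tipped by more than 0.5 rad (angle between any of tin_a, tin_b, tin_c's own z axis and vertical above 0.5 rad).
It fails at once if a tin is dropped (falls free faster than 0.7 m/s) ((linear speed of tin_a above 0.7 m/s and contact force between tin_a and the fingers below 0.1 N) or (linear speed of tin_b above 0.7 m/s and contact force between tin_b and the fingers below 0.1 N) or (linear speed of tin_c above 0.7 m/s and contact force between tin_c and the fingers below 0.1 N)).
It fails at once if the pitcher, egg cup, pestle or ring is moved by more than 30 mm (distance of any of pitcher, egg_cup, pestle, dip_ring from where it was at the start of the episode above 0.03 m).
It also fails if it takes over 61 s, if anything falls off the work surface, if the arm or the gripper's body presses on something with over 40 N, if the wrist force passes 120 N, or if a joint passes its speed limit or range.

## Robot

A 7-joint arm with a two-finger parallel gripper is mounted at the origin on the work surface. World frame = base frame: x ahead of the robot, y to its left, z up, the work surface at z = 0. Lengths are in m, angles in rad, forces in N, time in s.
With the tool pointing down it reaches from about 0.425 to 0.825 m from the base axis. Payload 3.6 kg.
Tool frame: the origin (TCP) lies at the very end of the fingers, on their centre line; the grasp point (between the pads) lies 19 mm behind it; z points along the fingers, y is the line along which they close (so a half turn about z gives the same grasp; the last joint's range is limited). The gripper opens to 85 mm and grips with 20 to 120 N. Pads are 22 mm wide; open, the fingers measure 114 mm over their backs; the gripper's body (76 mm by 85 mm) begins 54 mm behind the grasp point. The pads swing forward as they close: fully open they stand 13 mm farther back than shut.
Start: joints at [1.091, 0.615, -0.013, 1.423, 0.008, 1.103, -0.04], TCP at [0.284, -0.584, 0.231] pointing down, gripper open.
Joint ranges: [-3.12, 3.12], [-0.3, 2.06], [-1.34, 1.32], [0.26, 2.42], [-1.36, 4.5], [0.01, 1.98], [-2.84, 2.84]. Speed limits (rad/s): [2.79, 2.79, 3.14, 3.14, 3.14, 3.14, 3.14].

## Interface

Orientations are given as a rotation vector (axis times angle).
In Python, from bench import * gives the robot as it stands.
- The arm moves only by the tool crank_tcp, called after "Request:" by a JSON object that holds its "api" and its "payload". Schema: {"type":"object","properties":{"plan":{"type":"array","items":{"type":"number"},"minItems":6,"maxItems":72},"aperture":{"type":"number"},"force":{"type":"number"},"only":{"type":"string"},"quiet":{"type":"boolean"},"lines":{"type":"string"}},"required":["plan"],"additionalProperties":false}. plan is one flat list of numbers that holds 1 to 12 rows one after another, with no inner brackets; each row has 6 numbers: dx, dy, dz in mm, then a rotation vector rx, ry, rz in units of 0.1 rad; each row shifts and turns the commanded pose from where the row before left it, along the tool's axes as they then stand; what a row does not reach is not made up. A row lasts 1/12 s, in which the tool goes at most 0.0417 m and 0.125 rad, less where a joint would pass 70% of its speed; a pose out of reach is approached as far as the arm can. aperture is the opening from 0.0 (shut) to 1.0 (fully open), set as the call begins (left out keeps the last). The fingers move at their own pace and stop on an object; force is the grip in N (left out, the last holds). Time passes only in rows, so rows that do not move let the fingers close. The tool returns the time, the measured TCP pose, the force, the opening and the grip force at its end. only (a regular expression) keeps the lines of the reply that match it, lines (a string "A,B") keeps lines A to B, and quiet returns only ok. Input that does not fit is refused with a message, and nothing moves.
- read_state(): the state, without advancing time (a new reading comes with each control period).
- read_camera(name): name is "side" or "top"; returns a dict with "pixels" (480x640x3 uint8, red, green, blue), "z_map" (480x640 float32, m along the optical axis (not along the pixel's ray), 0 where there is no reading), "mtx" (3x3 intrinsics, pixels), "world_from_camera" (4x4, takes a point from camera to world coordinates). Camera axes: x right, y down, z forward; pixel columns grow to the right and rows downward; lengths in m; the calibration is good to about 2 mm. A picture is of the moment at which its call begins.
- finish_job(): hands the job in; it is judged then, once.
The state is a dict: "time": time; "q": joint angles; "joint_vel": joint speeds; "tau": joint torques, N m; "position": TCP position; "orientation": TCP orientation; "force": force on the tool from outside, world axes, zero at the start; "torque": the same for the moment, N m; "gripper_width": opening from 0.0 (shut) to 1.0 (fully open); "gripper_force": force on a finger pad.
Only numpy, scipy, OpenCV 4.12 (cv2) and the standard library are available. Lean on these libraries where they do the work, as an engineer would, in place of code of your own. Each camera call takes 0.05 s, during which the arm holds its last target. There are 200 camera calls.

## Working session

There is one attempt and no reset: what is moved stays moved. The work goes in short steps, Python scripts to look and compute and a tool call to move; the robot and the scene stay as the last step left them, time stands still between calls to the robot, and variables do not carry over. Pictures are saved under pics/ and viewed, at most 10 in all, crops included, and the job is handed in when it is done.

```bash
mkdir -p pics; ls
```

Run:
```python
from bench import *
import cv2,numpy as np
s=read_state();print({k:np.round(v,3).tolist() for k,v in s.items()})
for n in("top","side"):
    c=read_camera(n);cv2.imwrite(f"pics/{n}1.png",c["pixels"][:,:,::-1]);np.savez(f"{n}1.npz",**c)
    print(c["mtx"].round(1).tolist(),c["world_from_camera"].round(3).tolist())
```

```text
pics
{'time': 0.0, 'q': [1.092, 0.616, -0.013, 1.425, 0.008, 1.103, -0.04], 'joint_vel': [-0.001, -0.0, -0.001, -0.001, -0.0, 0.001, -0.001], 'tau': [-0.0, -46.922, 0.259, -17.103, 0.01, 0.01, -0.0], 'position': [0.284, -0.584, 0.23], 'orientation': [-3.059, -0.705, 0.001], 'force': [0.616, 0.463, 0.39], 'torque': [-0.0, -0.024, -0.027], 'gripper_force': 0.0, 'gripper_width': 1.004}
[[528.9, 0.0, 324.9], [0.0, 528.9, 248.5], [0.0, 0.0, 1.0]] [[0.023, -0.999, 0.041, 0.517], [-1.0, -0.022, 0.01, -0.024], [-0.009, -0.041, -0.999, 1.335], [0.0, 0.0, 0.0, 1.0]]
[[455.0, 0.0, 315.7], [0.0, 455.0, 247.0], [0.0, 0.0, 1.0]] [[-0.859, -0.292, 0.422, 0.18], [-0.513, 0.509, -0.691, 0.66], [-0.013, -0.81, -0.587, 0.67], [0.0, 0.0, 0.0, 1.0]]
```

View pics/top1.png

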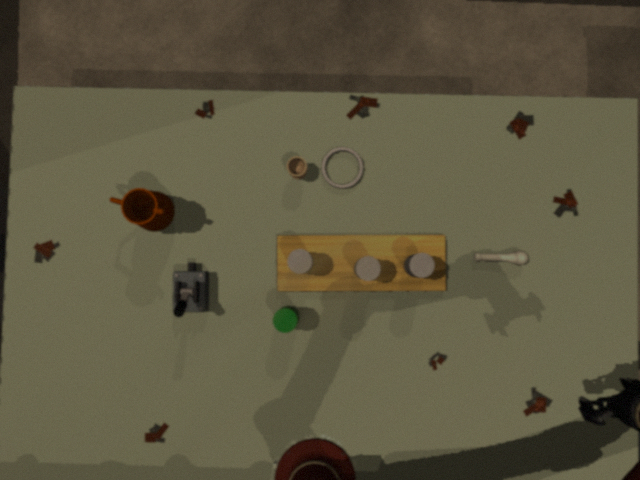

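View pics/side1.png

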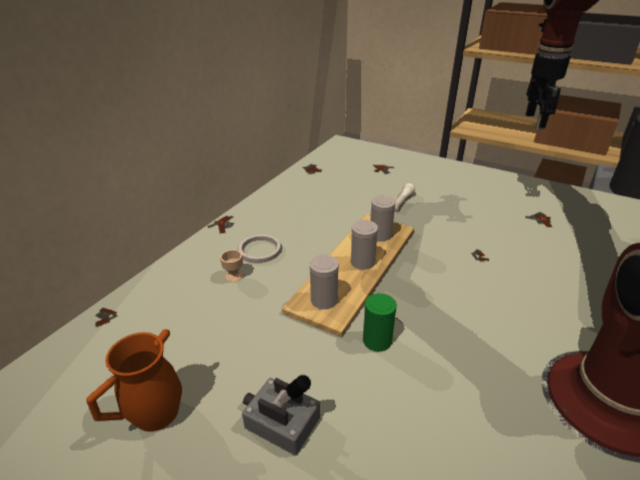

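The top view shows three grey tins at (300,261), (368,268) and (421,266) on the board. The green look-alike is at (286,319), the isolator at (191,288) with its handle at about (181,307), the pitcher at (140,207), the egg cup at (297,167), the ring at (342,167) and the pestle at (503,257).

Things that could be mistaken for a target: the green can (286,319) for a tin, which I'll leave alone, and the cable gland (193,265) for the lever handle at (181,307). I'll measure these and take a close crop.

Create h.py:
```python
import numpy as np,cv2
def cloud(c):
    z=c["z_map"];v,u=np.indices(z.shape);K=c["mtx"]
    P=np.stack([(u-K[0,2])/K[0,0]*z,(v-K[1,2])/K[1,1]*z,z],-1)
    T=c["world_from_camera"];W=P@T[:3,:3].T+T[:3,3];W[z==0]=np.nan;return W
```

Run:
```python
from h import *
c=np.load("top1.npz");W=cloud(c);im=c["pixels"][:,:,::-1]
def comp(roi,zlo,zhi):
    u0,v0,u1,v1=roi;P=W[v0:v1,u0:u1].reshape(-1,3);P=P[(P[:,2]>zlo)&(P[:,2]<zhi)]
    (cx,cy),r=cv2.minEnclosingCircle(P[:,:2].astype(np.float32));return P.mean(0).round(4),np.round([cx,cy,r],4),len(P)
for n,r in dict(t1=(280,235,325,285),t2=(345,240,393,290),t3=(398,240,445,290)).items():print(n,comp(r,.105,.14))
print("green",comp((265,300,310,340),.08,.14))
print("handle",comp((165,260,215,325),.09,.2))
for lo in(.02,.055,.08,.1,.12):print(lo,comp((165,255,215,325),lo,lo+.025))
b=W[255:325,165:215].reshape(-1,3);q=b[(b[:,2]>.035)&(b[:,2]<.052)];print("box",cv2.minAreaRect(q[:,:2].astype(np.float32)))
q=W[225:300,265:455].reshape(-1,3);q=q[(q[:,2]>.012)&(q[:,2]<.024)];print("board",cv2.minAreaRect(q[:,:2].astype(np.float32)))
for p in((120,200),(140,207),(160,215),(286,319)):print(p,W[p[1],p[0]].round(3))
a=cv2.resize(im[250:330,150:230],None,fx=6,fy=6,interpolation=2)
d=np.load("side1.npz");bb=cv2.resize(d["pixels"][360:460,220:340,::-1],(576,480),interpolation=2)
cc=np.hstack([a,bb[:,:320]]) ;cv2.imwrite("pics/crop1.png",np.clip(np.hstack([cv2.resize(a,(400,400)),cv2.resize(bb,(400,400))])*1.6,0,255))
```

```text
t1 (array([0.5372, 0.0469, 0.1184]), array([0.5374, 0.047 , 0.0287]), 490)
t2 (array([ 0.5245, -0.1101,  0.118 ]), array([ 0.5245, -0.1105,  0.029 ]), 493)
t3 (array([ 0.5346, -0.2333,  0.118 ]), array([ 0.5344, -0.2337,  0.0291]), 505)
green (array([0.3999, 0.0786, 0.1   ]), array([0.3999, 0.0789, 0.0292]), 489)
handle (array([0.4259, 0.3164, 0.1239]), array([0.4263, 0.3184, 0.022 ]), 194)
0.02 (array([0.4718, 0.31  , 0.0394]), array([0.4643, 0.3187, 0.0663]), 550)
0.055 (array([0.4589, 0.3172, 0.0696]), array([0.4574, 0.3188, 0.0347]), 300)
0.08 (array([0.4452, 0.3166, 0.0896]), array([0.4397, 0.3165, 0.0154]), 46)
0.1 (array([0.4335, 0.3146, 0.1144]), array([0.4274, 0.316 , 0.0169]), 65)
0.12 (array([0.4195, 0.3168, 0.1333]), array([0.4202, 0.3199, 0.0158]), 123)
box ((0.4590016007423401, 0.3194737732410431), (0.09768155962228775, 0.08162233978509903), 1.2700623273849487)
board ((0.5382775664329529, -0.10127824544906616), (0.13985274732112885, 0.41852304339408875), 1.5352487564086914)
(120, 200) [0.667 0.46  0.131]
(140, 207) [0.663 0.449 0.034]
(160, 215) [0.637 0.375 0.106]
(286, 319) [0.403 0.074 0.106][ WARN:0@0.105] global loadsave.cpp:1063 imwrite_ Unsupported depth image for selected encoder is fallbacked to CV_8U.
```

View pics/crop1.png

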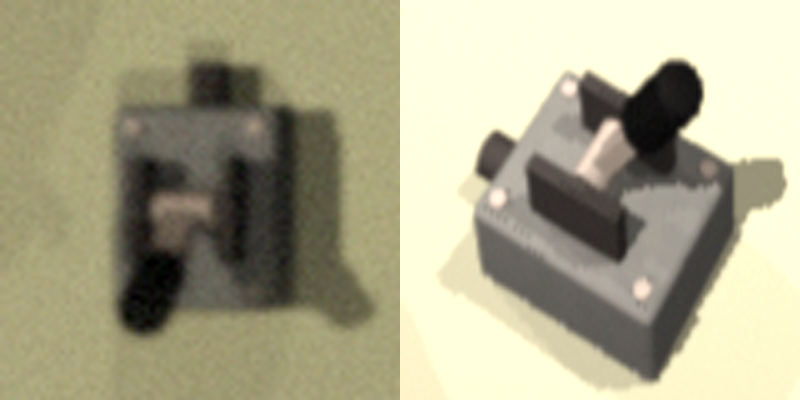

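The crop confirms it: the black handle leans to the robot side (world -x) in both views, and the gland is on the far side. Box centre is about (0.459, 0.319) with yaw near 0, and the handle tip is about (0.413, 0.319, 0.135). I'll push it in +x with shut fingers.

The manual's scale: shifts go in mm and turns go in units of 0.1 rad. Converting my numbers, 0.04 m is 40, -0.02 m is -20, 0.113 rad is 1.13.

Request:
{"api": "crank_tcp", "payload": {"plan": [0,0,0,0,0,1.13,0,0,0,0,0,1.13,0,0,0,0,0,1.13,0,0,0,0,0,1.13,40,-20,0,0,0,0,40,-20,0,0,0,0,40,-20,0,0,0,0,40,-20,0,0,0,0,40,-20,0,0,0,0,30,-20,0,0,0,0,0,-30,0,0,0,0,0,0,0,0,0,0], "aperture": 0, "force": 40}}

```text
time: 1.1
position: [0.5052, -0.4313, 0.2295]
orientation: [-3.132, -0.02, 0.0]
force: [0.3, 1.0, -0.7]
gripper_width: 0.004
gripper_force: 0.0
```

```bash
python3 -c "
from bench import *
s=read_state();print(s['q'],s['orientation'])"
```

```text
[ 0.62370793  0.64459211  0.09783571  1.3751416  -0.07321469  1.13177705
 -0.82420858] [-3.13152943e+00 -2.03682832e-02  1.33732853e-04]
```

Request:
{"api": "crank_tcp", "payload": {"plan": [0,-35,0,0,0,0,0,-35,0,0,0,0,0,-35,0,0,0,0,0,-35,0,0,0,0,0,-35,0,0,0,0,0,-35,0,0,0,0,0,-35,0,0,0,0,0,-35,0,0,0,0,0,-35,0,0,0,0,0,-35,0,0,0,0,0,-35,0,0,0,0,0,-35,0,0,0,0]}}

```text
time: 2.1
position: [0.4995, -0.0199, 0.2312]
orientation: [3.142, 0.0, -0.001]
force: [-0.2, 0.2, -0.2]
gripper_width: -0.001
gripper_force: 0.0
```

Request:
{"api": "crank_tcp", "payload": {"plan": [0,-35,0,0,0,0,0,-35,0,0,0,0,0,-35,0,0,0,0,0,-35,0,0,0,0,0,-35,0,0,0,0,0,-35,0,0,0,0,-30,-30,0,0,0,0,-30,-30,0,0,0,0,-30,-30,0,0,0,0,-30,-30,0,0,0,0,-30,0,0,0,0,0,0,0,0,0,0,0]}}

```text
time: 3.1
position: [0.3447, 0.3084, 0.2308]
orientation: [3.14, 0.018, -0.01]
force: [-0.1, -0.1, 0.1]
gripper_width: 0.001
gripper_force: 0.0
```

In the tool's units: -0.01 m is -10, 0.025 m is 25.

Request:
{"api": "crank_tcp", "payload": {"plan": [0,-10,25,0,0,0,0,0,25,0,0,0,0,0,25,0,0,0,0,0,25,0,0,0,0,0,25,0,0,0,0,0,0,0,0,0]}}

```text
time: 3.6
position: [0.3502, 0.3135, 0.1026]
orientation: [3.134, -0.0, -0.011]
force: [0.1, -0.5, -0.1]
gripper_width: -0.001
gripper_force: 0.0
```

Request:
{"api": "crank_tcp", "payload": {"plan": [15,0,0,0,0,0,15,0,0,0,0,0,15,0,0,0,0,0,15,0,0,0,0,0,15,0,0,0,0,0,15,0,0,0,0,0,15,0,0,0,0,0,15,0,0,0,0,0,10,0,0,0,0,0,10,0,0,0,0,0,0,0,0,0,0,0,0,0,0,0,0,0]}}

```text
time: 4.6
position: [0.4662, 0.3163, 0.107]
orientation: [3.128, 0.014, -0.079]
force: [-40.5, -3.8, 33.1]
gripper_width: -0.006
gripper_force: 25.6
```

Request:
{"api": "crank_tcp", "payload": {"plan": [-20,0,0,0,0,0,-20,0,0,0,0,0,0,0,0,0,0,0]}}

```text
time: 4.85
position: [0.4478, 0.317, 0.1077]
orientation: [3.141, 0.007, -0.006]
force: [0.5, 1.0, 0.1]
gripper_width: -0.004
gripper_force: 0.0[ WARN:0@1.705] global loadsave.cpp:1063 imwrite_ Unsupported depth image for selected encoder is fallbacked to CV_8U.
```

Run:
```python
from bench import *
import cv2,numpy as np
from h import *
for n,r in (("top",(150,240,230,330)),("side",(220,340,340,460))):
    c=read_camera(n);u0,v0,u1,v1=r
    cv2.imwrite(f"pics/{n}2.png",np.clip(cv2.resize(c["pixels"][v0:v1,u0:u1,::-1],(400,400))*1.5,0,255))
a,b=[cv2.imread(f"pics/{n}2.png") for n in("top","side")];cv2.imwrite("pics/lev2.png",np.hstack([a,b]))
```

```text
(no output)
```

View pics/lev2.png

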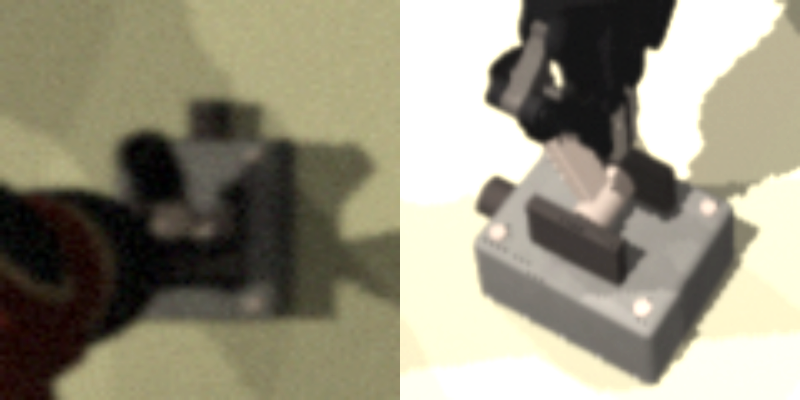

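The lever now leans to the far side: the handle is at (150,165) in the left crop, and both crops show it fully over. I'll back off, go above the first tin and measure the lever with the arm out of the way.

Request:
{"api": "crank_tcp", "payload": {"plan": [0,0,-30,0,0,0,0,0,-40,0,0,0,0,0,-40,0,0,0,0,0,-25,0,0,0,20,35,0,0,0,0,10,35,0,0,0,0,10,35,0,0,0,0,10,35,0,0,0,0,10,35,0,0,0,0,10,35,0,0,0,0,10,35,0,0,0,0,10,25,0,0,0,0], "aperture": 1.0, "force": 40}}

```text
time: 5.95
position: [0.5442, 0.0406, 0.2423]
orientation: [3.139, -0.009, 0.004]
force: [0.9, 0.3, 0.9]
gripper_width: 1.0
gripper_force: 0.0
```

Request:
{"api": "crank_tcp", "payload": {"plan": [0,0,0,0,0,0,0,0,0,0,0,0]}}

```text
time: 6.12
position: [0.5441, 0.0429, 0.2419]
orientation: [3.14, -0.01, 0.003]
force: [-0.4, 1.0, 0.2]
gripper_width: 0.998
gripper_force: 0.0
```

Run:
```python
from bench import *
from h import *
W=cloud(read_camera("top"));P=W[255:325,165:215].reshape(-1,3)
for lo in(.085,.1,.12):q=P[(P[:,2]>lo)&(P[:,2]<lo+.02)];print(lo,q.mean(0).round(3),len(q))
```

```text
0.085 [0.473 0.317 0.093] 26
0.1 [0.482 0.315 0.113] 41
0.12 [0.497 0.319 0.132] 117
```

The handle is at x≈0.497, the mirror of 0.4195 about the pivot, so the lever is fully on. Now I'll grip tin 1.

In the tool's units: 0.035 m is 35, 0.03 m is 30.

Request:
{"api": "crank_tcp", "payload": {"plan": [-7,-4,30,0,0,0,0,0,35,0,0,0,0,0,35,0,0,0,0,0,30,0,0,0,0,0,20,0,0,0,0,0,18,0,0,0,0,0,0,0,0,0,0,0,0,0,0,0]}}

```text
time: 6.83
position: [0.5351, 0.0522, 0.073]
orientation: [-3.141, -0.005, 0.002]
force: [-0.3, 0.9, 0.5]
gripper_width: 1.0
gripper_force: 0.0
```

Request:
{"api": "crank_tcp", "payload": {"plan": [0,0,0,0,0,0,0,0,0,0,0,0,0,0,0,0,0,0,0,0,0,0,0,0,0,0,0,0,0,0,0,0,0,0,0,0], "aperture": 0, "force": 60}}

```text
time: 7.33
position: [0.537, 0.0481, 0.0757]
orientation: [3.139, -0.002, 0.007]
force: [-0.7, -4.5, 4.6]
gripper_width: 0.656
gripper_force: 62.2
```

Request:
{"api": "crank_tcp", "payload": {"plan": [0,0,-10,0,0,0,0,0,-15,0,0,0,0,0,-15,0,0,0,0,0,0,0,0,0,0,0,0,0,0,0,0,0,0,0,0,0,0,0,0,0,0,0,0,0,0,0,0,0]}}

```text
time: 8.0
position: [0.5344, 0.0508, 0.1123]
orientation: [3.142, 0.002, -0.004]
force: [0.0, -0.3, -7.2]
gripper_width: 0.651
gripper_force: 65.2
```

Create w.py:
```python
from bench import *
import numpy as np
F=[]
for _ in range(8): read_camera("side");F.append(read_state()["force"])
print("F",np.mean(F,0).round(2),np.std(F,0).round(2),read_state()["position"])
```

```bash
python3 w.py
```

```text
F [ 0.31  0.04 -6.98] [0.38 0.7  0.46] [0.53532481 0.05075519 0.11326016]
```

Tin 1 weighs about 7.0 N (0.71 kg). Since no tin exceeds 0.75 kg and the gap is at least 0.18 kg, it must be the heaviest. I'll set it back, lift a lighter one to compare, then return.

In the tool's units: 0.012 m is 12, 0.008 m is 8.

Request:
{"api": "crank_tcp", "payload": {"plan": [0,0,12,0,0,0,0,0,12,0,0,0,0,0,8,0,0,0,0,0,4,0,0,0,0,0,2,0,0,0,0,0,1,0,0,0,0,0,1,0,0,0,0,0,0,0,0,0,0,0,0,0,0,0]}}

```text
time: 9.15
position: [0.5352, 0.0506, 0.0757]
orientation: [-3.142, -0.001, -0.0]
force: [-4.1, -0.9, 8.1]
gripper_width: 0.655
gripper_force: 65.4
```

Request:
{"api": "crank_tcp", "payload": {"plan": [0,0,0,0,0,0,0,0,0,0,0,0,0,0,0,0,0,0,0,0,0,0,0,0,0,0,0,0,0,0,0,0,0,0,0,0], "aperture": 1.0}}

```text
time: 9.65
position: [0.5356, 0.0509, 0.0734]
orientation: [-3.141, -0.001, -0.001]
force: [-0.4, -0.2, -0.2]
gripper_width: 0.998
gripper_force: 0.0
```

Request:
{"api": "crank_tcp", "payload": {"plan": [0,0,-20,0,0,0,0,0,-30,0,0,0,0,0,-30,0,0,0,0,0,-30,0,0,0,0,0,-20,0,0,0,0,30,0,0,0,0,-10,35,0,0,0,0,0,35,0,0,0,0,0,35,0,0,0,0,0,24,0,0,0,0,0,0,0,0,0,0,0,0,0,0,0,0]}}

```text
time: 10.65
position: [0.5251, -0.1102, 0.2032]
orientation: [3.141, -0.005, -0.0]
force: [0.6, -0.3, 0.5]
gripper_width: 1.003
gripper_force: 0.0
```

```bash
python3 w.py
```

```text
F [0.07 0.29 0.09] [0.35 0.68 0.29] [ 0.52557714 -0.10719336  0.20331414]
```

Request:
{"api": "crank_tcp", "payload": {"plan": [0,2,30,0,0,0,0,0,35,0,0,0,0,0,30,0,0,0,0,0,20,0,0,0,0,0,14,0,0,0,0,0,0,0,0,0,0,0,0,0,0,0]}}

```text
time: 11.63
position: [0.5253, -0.1099, 0.074]
orientation: [-3.141, -0.002, 0.002]
force: [0.3, -0.8, -0.0]
gripper_width: 1.002
gripper_force: 0.0
```

Request:
{"api": "crank_tcp", "payload": {"plan": [0,0,0,0,0,0,0,0,0,0,0,0,0,0,0,0,0,0,0,0,0,0,0,0,0,0,0,0,0,0,0,0,0,0,0,0], "aperture": 0, "force": 60}}

```text
time: 12.13
position: [0.5267, -0.111, 0.0761]
orientation: [3.141, 0.0, 0.006]
force: [-0.9, -1.0, 5.7]
gripper_width: 0.652
gripper_force: 62.3
```

Request:
{"api": "crank_tcp", "payload": {"plan": [0,0,-10,0,0,0,0,0,-15,0,0,0,0,0,-15,0,0,0,0,0,0,0,0,0,0,0,0,0,0,0,0,0,0,0,0,0,0,0,0,0,0,0,0,0,0,0,0,0]}}

```text
time: 12.8
position: [0.5247, -0.11, 0.1134]
orientation: [-3.141, -0.001, 0.003]
force: [0.3, 0.7, -3.1]
gripper_width: 0.651
gripper_force: 64.1
```

```bash
python3 w.py
```

```text
F [ 0.43 -0.13 -3.56] [0.47 0.48 0.64] [ 0.52541811 -0.110254    0.11424109]
```

Tin 2 weighs about 3.5 N, clearly lighter. I'll set it down and go back to tin 1.

Request:
{"api": "crank_tcp", "payload": {"plan": [0,0,12,0,0,0,0,0,12,0,0,0,0,0,8,0,0,0,0,0,4,0,0,0,0,0,2,0,0,0,0,0,1,0,0,0,0,0,1,0,0,0,0,0,0,0,0,0,0,0,0,0,0,0]}}

```text
time: 13.95
position: [0.5252, -0.1102, 0.0761]
orientation: [-3.141, -0.001, 0.0]
force: [-3.7, 0.4, 6.7]
gripper_width: 0.652
gripper_force: 64.9
```

Request:
{"api": "crank_tcp", "payload": {"plan": [0,0,0,0,0,0,0,0,0,0,0,0,0,0,0,0,0,0,0,0,0,0,0,0,0,0,0,0,0,0,0,0,0,0,0,0], "aperture": 1.0}}

```text
time: 14.45
position: [0.5256, -0.1102, 0.0743]
orientation: [-3.142, -0.001, -0.0]
force: [-0.0, 0.9, 0.0]
gripper_width: 1.003
gripper_force: 0.0
```

Request:
{"api": "crank_tcp", "payload": {"plan": [0,0,-20,0,0,0,0,0,-30,0,0,0,0,0,-30,0,0,0,0,0,-30,0,0,0,0,0,-20,0,0,0,0,-30,0,0,0,0,10,-35,0,0,0,0,0,-35,0,0,0,0,0,-35,0,0,0,0,0,-25,0,0,0,0,0,0,0,0,0,0,0,0,0,0,0,0]}}

```text
time: 15.45
position: [0.5351, 0.0519, 0.2042]
orientation: [-3.141, -0.008, 0.0]
force: [0.0, -1.0, -0.3]
gripper_width: 1.002
gripper_force: 0.0
```

```bash
python3 -c "
from bench import *
from h import *
c=read_camera('side');cv2.imwrite('pics/side3.png',c['pixels'][:,:,::-1])
W=cloud(c)
for n,y in((1,.05),(2,-.11),(3,-.233)):
    m=(abs(W[...,2]-.118)<.004)&(abs(W[...,1]-y)<.05)&(abs(W[...,0]-.53)<.05);q=W[m];print(n,cv2.minEnclosingCircle(q[:,:2].astype(np.float32)),q.mean(0).round(3))
"
```

```text
1 ((0.5332398414611816, 0.048516858369112015), 0.03079851344227791) [0.533 0.052 0.118]
2 ((0.5233593583106995, -0.10988873243331909), 0.030429033562541008) [ 0.521 -0.107  0.118]
3 ((0.5334284901618958, -0.23504644632339478), 0.03023967146873474) [ 0.533 -0.232  0.118]
```

View pics/side3.png

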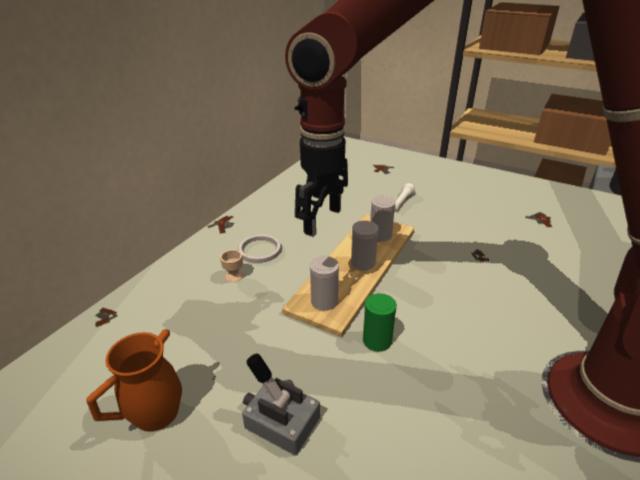

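All three tins stand upright at (324,283), (365,247) and (383,218). The lever is on, with the handle at (258,368), and the bystanders haven't moved. Now the final grip on tin 1 and the lift.

Request:
{"api": "crank_tcp", "payload": {"plan": [0,0,30,0,0,0,0,0,35,0,0,0,0,0,30,0,0,0,0,0,20,0,0,0,0,0,14,0,0,0,0,0,0,0,0,0,0,0,0,0,0,0]}}

```text
time: 16.08
position: [0.5352, 0.0478, 0.0749]
orientation: [3.14, -0.003, -0.002]
force: [0.4, -0.4, 1.2]
gripper_width: 0.999
gripper_force: 0.0
```

Request:
{"api": "crank_tcp", "payload": {"plan": [0,0,0,0,0,0,0,0,0,0,0,0,0,0,0,0,0,0,0,0,0,0,0,0,0,0,0,0,0,0,0,0,0,0,0,0], "aperture": 0, "force": 70}}

```text
time: 16.58
position: [0.5365, 0.049, 0.0771]
orientation: [3.141, 0.0, 0.005]
force: [-0.1, -0.8, 6.1]
gripper_width: 0.656
gripper_force: 73.5
```

Request:
{"api": "crank_tcp", "payload": {"plan": [0,0,-10,0,0,0,0,0,-20,0,0,0,0,0,-25,0,0,0,0,0,-25,0,0,0,0,0,-25,0,0,0,0,0,-25,0,0,0,0,0,-25,0,0,0,0,0,-20,0,0,0,0,0,-10,0,0,0,0,0,0,0,0,0,0,0,0,0,0,0,0,0,0,0,0,0]}}

```text
time: 17.58
position: [0.5336, 0.0497, 0.2582]
orientation: [3.141, 0.002, -0.008]
force: [-1.0, -0.0, -7.0]
gripper_width: 0.649
gripper_force: 76.1
```

Request:
{"api": "crank_tcp", "payload": {"plan": [0,0,0,0,0,0,0,0,0,0,0,0,0,0,0,0,0,0,0,0,0,0,0,0,0,0,0,0,0,0,0,0,0,0,0,0]}}

```text
time: 18.08
position: [0.5353, 0.0498, 0.2602]
orientation: [-3.142, -0.001, 0.0]
force: [-0.2, -0.7, -7.1]
gripper_width: 0.655
gripper_force: 76.1
```

```bash
python3 w.py;python3 -c "
from bench import *
import cv2
cv2.imwrite('pics/side4.png',read_camera('side')['pixels'][:,:,::-1])"
```

```text
F [-0.25  0.31 -6.84] [0.52 0.38 0.45] [0.53531152 0.0497571  0.26038282]
```

View pics/side4.png

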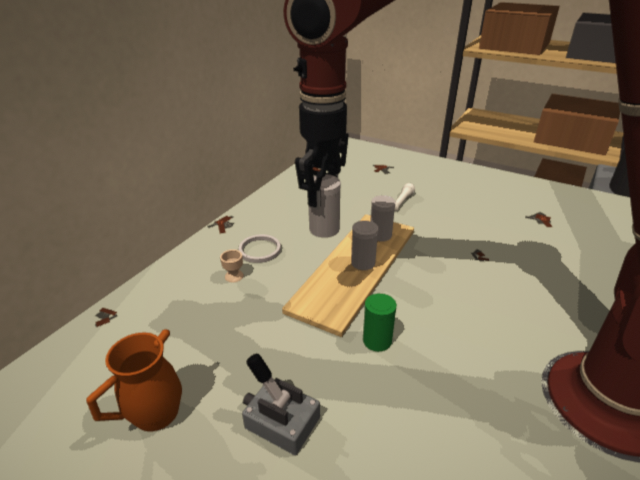

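Tin 1 hangs upright in the gripper at (324,208), lifted about 18 cm. The other two stand on the board and the lever is on.

```bash
python3 -c "
from bench import *
print(finish_job())"
```

```text
the job is handed in; nothing more can be done
None
```

I switched the extractor on before lifting any tin, and handed in with the heaviest tin (about 7 N) held upright and still about 18 cm above the board. Of the lighter two, I lifted one for comparison (about 3.5 N) and set it back; I left the third standing unlifted, since a 7 N tin must be the heaviest under the stated limits.

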